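Charge the crucible through its funnel

TASK

Charge the graphite crucible for the next casting: drop both copper slugs through the steel funnel that stands over it, so that both end up down inside the crucible. Leave the silver-coloured slug where it is, and do not use the blue funnel on the glass jar.

Things in the scene. Friction and masses are not known exactly. Their poses are not given: they have to be found in the camera images.
- copper_1_mid (a point): Centre of the first copper slug (reddish copper): a plain solid cylinder 22 mm in diameter and 26 mm tall, about 90 g, standing upright on the bench; this point is half-way up, 13 mm above the bench. z is the cylinder's axis. Loose.
- copper_2_mid (a point): Centre of the second copper slug, identical to the first (22 mm diameter, 26 mm tall, standing on the bench). Loose.
- silver_mid (a point): Centre of the silver-coloured slug, same size and shape as the copper ones (22 mm diameter, 26 mm tall, standing on the bench). To be left where it is. The three slugs stand in a loose row across the bench, in any order, at least 70 mm apart.
- mouth (a point): Centre of the steel-grey funnel's mouth, on its rim plane, 175 mm above the bench; z up. Mouth 100 mm across inside, 105 outside; a 50 mm cone leads to a spout 42 mm across inside that ends, 70 mm below the rim, in the dark crucible (70 mm wide, inner floor 137 mm below the rim) on a 110 x 110 x 30 mm brick. All fixed. The blue funnel on the glass jar (rim at 150 mm) is another.
Mind the look-alikes: they are no part of the job. What is shaped like the part that bears copper_2_mid but turquoise is not meant.

How it is judged:
By the outcome, as a careful person would: the job done as asked, in the order asked, and still so for the second after the job is handed in, with the robot touching nothing.
It also fails if it takes over 48 s, if anything falls off the work surface, if the arm or the gripper's body presses on something with over 40 N, if the wrist force passes 120 N, or if a joint passes its speed limit or range.

ROBOT

A 6-joint arm with a two-finger parallel gripper is mounted at the origin on the work surface. World frame = base frame: x ahead of the robot, y to its left, z up, the work surface at z = 0. Lengths are in mm, angles in rad, forces in N, time in s.
With the tool pointing down it reaches from about 325 to 925 mm from the base axis. Payload 3.1 kg.
Tool frame: the origin (TCP) lies between the finger pads; the fingertips stand 17 mm ahead of it and the grasp point (between the pads) lies 2 mm behind it (arm.finger_overhang is the distance from the TCP to the fingertips, in mm); z points along the fingers, y is the direction in which the jaws open and shut (so a half turn about z gives the same grasp; the last joint's range is limited). The gripper opens to 85 mm and grips with 20 to 120 N. Pads are 22 mm wide; open, the fingers measure 114 mm over their backs; the gripper's body (76 mm by 85 mm) begins 54 mm behind the grasp point. The pads swing forward as they close: fully open they stand 13 mm farther back than shut.
Start: joints at [-1.401, 0.217, 1.613, -0, 1.311, -0.112], TCP at [173.824, -600.354, 248.3] pointing down, gripper open.
Joint ranges: [-2.75, 2.75], [-0.78, 2.1], [0.31, 2.55], [-1.13, 4.27], [0.13, 2.63], [-2.58, 2.58]. Speed limits (rad/s): [2.79, 2.79, 3.14, 3.14, 3.14, 3.14].

INTERFACE

Orientations are given as a rotation vector (axis times angle).
In Python, from cell import readout, optics, arm gives the robot as it stands.
- The arm moves only by the tool play_rows, never from a script. Its argument "targets" is a list of rows, each an object with "delta_rot": the turn, a rotation vector about the world's x, y, z in degrees, a list of three; "dp": the shift along the world's x, y, z in mm, a list of three; "hand": the opening, from -1 (shut) to 1 (fully open). In form: [{"delta_rot": [ax, ay, az], "dp": [tx, ty, tz], "hand": hand}, ...]. A call has 1 to 8 rows; each row is the pose to reach, as a shift and turn from the pose commanded when the call began; what a row does not reach only later rows make up. A row lasts 1/10 s, in which the tool goes at most 50 mm and 8.59 degrees, less where a joint would pass 70% of its speed; a pose out of reach is approached as far as the arm can. A call with a gripper value outside its range is refused whole. The fingers move at their own pace and stop on an object; "squeeze" is the grip in N (left out, the last holds). Time passes only in rows, so rows that repeat a pose let the fingers close. It gives the time, the measured TCP pose, the force and the opening at its end, in the units of the state.
- readout.get_state(): the state, without advancing time (a new reading comes with each control period).
- optics.grab_frame(name): name is "side" or "top"; returns a dict with "pixels" (420x560x3 uint8, red, green, blue), "range_z" (420x560 float32, mm along the optical axis (not along the pixel's ray), 0 where there is no reading), "fx", "fy", "cx", "cy" (pixels), "dist_coeffs" ([k1, k2, p1, p2, k3] as OpenCV has them; the pictures are not rectified), "origin" and "orientation" of the camera in the world. Camera axes: x right, y down, z forward; pixel columns grow to the right and rows downward; lengths in mm; the calibration is good to about 2 mm. A picture is of the moment at which its call begins.
- arm.sign_off(): hands the job in, once; it reports no verdict.
The state is a dict: "t": time; "joints": joint angles; "joint_velocities": joint speeds; "effort": joint torques, N m; "position": TCP position; "tool_rot": TCP orientation; "contact_force": force on the tool from outside, world axes, zero at the start; "torque": the same for the moment, N m; "width": finger opening in mm.
Only numpy, scipy, OpenCV 4.12 (cv2) and the standard library are available. Lean on these libraries where they do the work, as an engineer would, in place of code of your own. Each camera call takes 0.05 s, during which the arm holds its last target. There are 200 camera calls.

## Working session

There is one attempt and no reset: what is moved stays moved. The work goes in short steps, Python scripts to look and compute and a tool call to move; the robot and the scene stay as the last step left them, time stands still between calls to the robot, and variables do not carry over. Pictures are saved under pics/ and viewed, about 8 in all and at most 12, crops included, and the job is handed in when it is done.

Besides the shell and the picture viewer there is one more tool, called after "Emit:" as name([rows], argument=value, ...), one row to a line, values as JSON. play_rows: Moves the arm, as the interface text tells. Its arguments: {"type":"object","properties":{"targets":{"type":"array"},"squeeze":{"type":"number"}},"required":["targets"]}

```bash
mkdir -p pics; cat > h.py <<'E'
import numpy as np, cv2
from scipy.spatial.transform import Rotation as R
from cell import readout, optics, arm
def grab(n,f):
    d=optics.grab_frame(n); cv2.imwrite(f,d['pixels'][:,:,::-1]); np.save(f[:-4]+'.npy',d,allow_pickle=True); return d
def load(f): return np.load(f,allow_pickle=True).item()
def ori(d):
    o=np.array(d['orientation'],float)
    return o if o.shape==(3,3) else R.from_rotvec(o).as_matrix()
def ray(d,u,v):
    K=np.array([[d['fx'],0,d['cx']],[0,d['fy'],d['cy']],[0,0,1]])
    p=cv2.undistortPoints(np.array([[[u,v]]],float),K,np.array(d['dist_coeffs'],float))[0,0]
    return ori(d)@np.array([p[0],p[1],1])
def atz(d,u,v,z):
    r=ray(d,u,v);o=np.array(d['origin']); return o+r*(z-o[2])/r[2]
def dep(d,u,v):
    return np.array(d['origin'])+ray(d,u,v)*d['range_z'][int(round(v)),int(round(u))]
E
python3 - <<'E'
from h import *
for n in('top','side'):
    d=grab(n,f'pics/{n}0.png'); print(n,d['origin'],d['orientation'],d['fx'],d['dist_coeffs'])
print(readout.get_state())
E
```

```text
top [447.8552067    1.70612105 784.46331735] [-2.15738889  2.18289359 -0.17284436] 380.6806423228872 [-0.10408844  0.          0.          0.          0.        ]
side [179.8845762  375.86336515 705.19490121] [-0.98102801  2.51903116 -1.00875287] 492.1207688007658 [-0.13784564  0.          0.          0.          0.        ]
{'t': 0.1, 'joints': array([-1.40119153e+00,  2.17704735e-01,  1.61479856e+00,  1.81566821e-05,
        1.31127700e+00, -1.12208101e-01]), 'joint_velocities': array([ 1.18695344e-03, -4.64165032e-05, -2.05180514e-03,  5.25545631e-04,
        4.12243044e-05, -6.90863975e-04]), 'effort': array([-6.59750676e-04, -3.98077869e+01, -3.04971099e+01, -1.14672143e-04,
        4.20427445e-03, -2.82433967e-05]), 'position': array([ 173.71328211, -599.64468241,  247.0696601 ]), 'tool_rot': array([-3.10829211e+00, -4.40892821e-01,  7.10080656e-05]), 'contact_force': array([ 0.23845459, -0.60990815,  0.76611775]), 'torque': array([ 0.01819826,  0.00718327, -0.02529962]), 'width': 85.46469061863407}
```

View pics/top0.png

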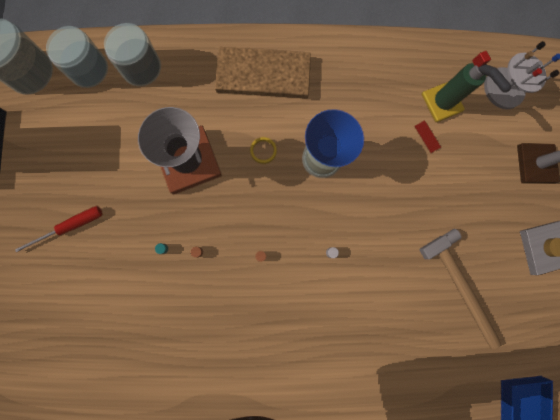

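View pics/side0.png

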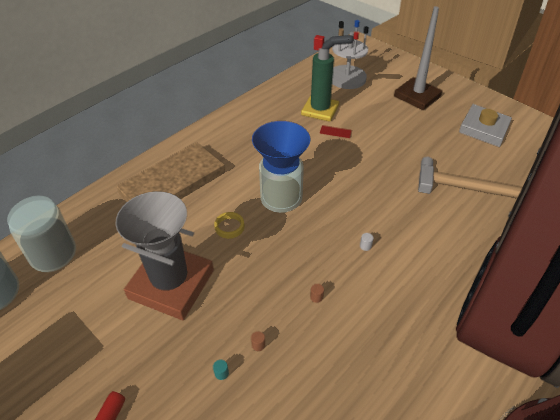

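The top view shows turquoise at (161,249), copper at (197,252) and (261,256), silver at (333,253), the steel funnel mouth at about (170,139) and the blue funnel at (334,139). The side view agrees. Next I measure positions.

```bash
python3 - <<'E'
from h import *
for n in('top','side'):
    d=load(f'pics/{n}0.npy'); Rz=d['range_z']
    H,W=Rz.shape
    uu,vv=np.meshgrid(np.arange(W),np.arange(H))
    K=np.array([[d['fx'],0,d['cx']],[0,d['fy'],d['cy']],[0,0,1]])
    p=cv2.undistortPoints(np.stack([uu.ravel(),vv.ravel()],1)[:,None].astype(float),K,np.array(d['dist_coeffs']))[:,0]
    r=np.c_[p,np.ones(len(p))]@ori(d).T
    P=(np.array(d['origin'])+r*Rz.ravel()[:,None]).reshape(H,W,3); P[Rz==0]=np.nan
    np.save(f'pics/{n}P.npy',P)
    seeds={'top':dict(turq=(161,249),c1=(197,252),c2=(261,256),silver=(333,253)),'side':dict(turq=(221,369),c1=(258,340),c2=(317,292),silver=(367,241))}[n]
    for k,(u,v) in seeds.items():
        Q=P[v-14:v+15,u-14:u+15].reshape(-1,3); 
        t=Q[(Q[:,2]>21)&(Q[:,2]<33)]; a=Q[(Q[:,2]>8)]
        c,rad=cv2.minEnclosingCircle(t[:,:2].astype(np.float32)) if len(t) else (0,0)
        print(n,k,len(t),'mean',np.round(t.mean(0),1),'circ',np.round(c,1),round(rad,1),'bbox',a.min(0).round(),a.max(0).round())
    u,v=(170,139) if n=='top' else (153,222)
    Q=P[max(v-55,0):v+56,u-55:u+56].reshape(-1,3); t=Q[(Q[:,2]>169)&(Q[:,2]<182)]
    c,rad=cv2.minEnclosingCircle(t[:,:2].astype(np.float32)); A=np.c_[2*t[:,:2],np.ones(len(t))]
    s=np.linalg.lstsq(A,(t[:,:2]**2).sum(1),rcond=None)[0]; print(n,'mouth',len(t),np.round(c,1),round(rad,1),'fit',s[:2].round(1),'zmax',np.nanmax(Q[:,2]).round(1))
a=[cv2.resize(cv2.imread('pics/top0.png')[225:285,135:355],None,fx=3.6,fy=3.6,interpolation=2)]
cv2.imwrite('pics/crop1.png',a[0])
E
```

```text
top turq 96 mean [462.4 208.2  25.4] circ [462.2 208.5] 10.9 bbox [453. 198.   8.] [473. 219.  28.]
top c1 95 mean [455.5 137.   25.7] circ [455.6 137.4] 11.0 bbox [445. 126.   8.] [466. 148.  28.]
top c2 93 mean [446.    9.7  25.3] circ [446.2   9.8] 10.7 bbox [435.  -0.  22.] [455.  20.  29.]
top silver 94 mean [ 451.  -135.3   25.1] circ [ 451.  -135.4] 10.7 bbox [ 441. -146.    9.] [ 461. -125.   28.]
top mouth 600 [644.  158.8] 52.5 fit [643.9 158.4] zmax 177.6
side turq 170 mean [460.2 208.7  26.1] circ [460.8 208.7] 11.2 bbox [450. 198.   8.] [472. 219.  30.]
side c1 153 mean [453.  138.3  25.9] circ [453.1 137.8] 11.5 bbox [442. 126.   8.] [464. 148.  31.]
side c2 127 mean [443.    9.   25.7] circ [443.6   8.4] 11.0 bbox [433.  -3.   8.] [454.  19.  29.]
side silver 114 mean [ 447.4 -135.1   25.9] circ [ 448.6 -136.1] 11.6 bbox [ 437. -147.    8.] [ 459. -125.   29.]
side mouth 689 [642.3 158.5] 53.0 fit [642.  158.7] zmax 177.5
```

View pics/crop1.png

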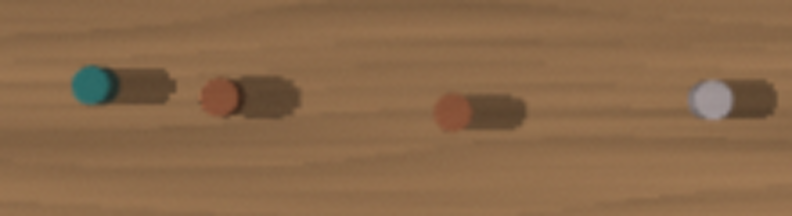

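Emit:
play_rows([
  {"dp": [10, 26, 0], "delta_rot": [0, 0, 0], "hand": 0},
  {"dp": [27, 72, 0], "delta_rot": [0, 0, 0], "hand": 0},
  {"dp": [44, 118, 0], "delta_rot": [0, 0, 0], "hand": 0},
  {"dp": [61, 164, 0], "delta_rot": [0, 0, 0], "hand": 0},
  {"dp": [78, 210, 0], "delta_rot": [0, 0, 0], "hand": 0},
  {"dp": [95, 256, 0], "delta_rot": [0, 0, 0], "hand": 0},
  {"dp": [112, 302, 0], "delta_rot": [0, 0, 0], "hand": 0},
  {"dp": [129, 348, 0], "delta_rot": [0, 0, 0], "hand": 0},
], squeeze=40)

```text
t: 0.9
position: [302.8, -250.3, 247.9]
tool_rot: [-3.11, -0.44, -0.0]
contact_force: [1.0, 0.1, 0.9]
width: 43.0
```

Emit:
play_rows([
  {"dp": [17, 46, 0], "delta_rot": [0, 0, 0], "hand": 0},
  {"dp": [34, 92, 0], "delta_rot": [0, 0, 0], "hand": 0},
  {"dp": [51, 138, 0], "delta_rot": [0, 0, 0], "hand": 0},
  {"dp": [68, 184, 0], "delta_rot": [0, 0, 0], "hand": 0},
  {"dp": [85, 230, 0], "delta_rot": [0, 0, 0], "hand": 0},
  {"dp": [102, 276, 0], "delta_rot": [0, 0, 0], "hand": 0},
  {"dp": [119, 322, 0], "delta_rot": [0, 0, 0], "hand": 0},
  {"dp": [136, 368, 0], "delta_rot": [0, 0, 0], "hand": 0},
])

```text
t: 1.7
position: [438.8, 117.8, 248.1]
tool_rot: [3.11, 0.442, 0.0]
contact_force: [1.6, -0.8, 0.7]
width: 43.0
```

Emit:
play_rows([
  {"dp": [15.7, 22, 0], "delta_rot": [0, 0, 0], "hand": 0},
  {"dp": [15.7, 22, -40], "delta_rot": [0, 0, 0], "hand": 0},
  {"dp": [15.7, 22, -80], "delta_rot": [0, 0, 0], "hand": 0},
  {"dp": [15.7, 22, -120], "delta_rot": [0, 0, 0], "hand": 0},
  {"dp": [15.7, 22, -150], "delta_rot": [0, 0, 0], "hand": 0},
  {"dp": [15.7, 22, -170], "delta_rot": [0, 0, 0], "hand": 0},
  {"dp": [15.7, 22, -170], "delta_rot": [0, 0, 0], "hand": 0},
  {"dp": [15.7, 22, -170], "delta_rot": [0, 0, 0], "hand": 0},
])

```text
t: 2.5
position: [454.2, 137.6, 78.2]
tool_rot: [3.11, 0.441, -0.002]
contact_force: [0.3, -0.0, 0.1]
width: 42.8
```

```bash
python3 - <<'E'
from h import *
s=readout.get_state(); print(s['t'],s['position'],s['tool_rot'],s['width'],arm.finger_overhang)
print(R.from_rotvec(s['tool_rot']).as_matrix().round(3))
d=grab('side','pics/side1.png')
cv2.imwrite('pics/crop2.png',cv2.resize(d['pixels'][180:420,120:400,::-1],None,fx=2.4,fy=2.4))
E
```

```text
2.5 [454.24354687 137.61330179  78.16419291] [ 3.11043779e+00  4.41235151e-01 -1.71777611e-03] 42.83352561699144 17.0
[[ 0.961  0.278 -0.001]
 [ 0.278 -0.961 -0.   ]
 [-0.001 -0.    -1.   ]]
```

View pics/crop2.png

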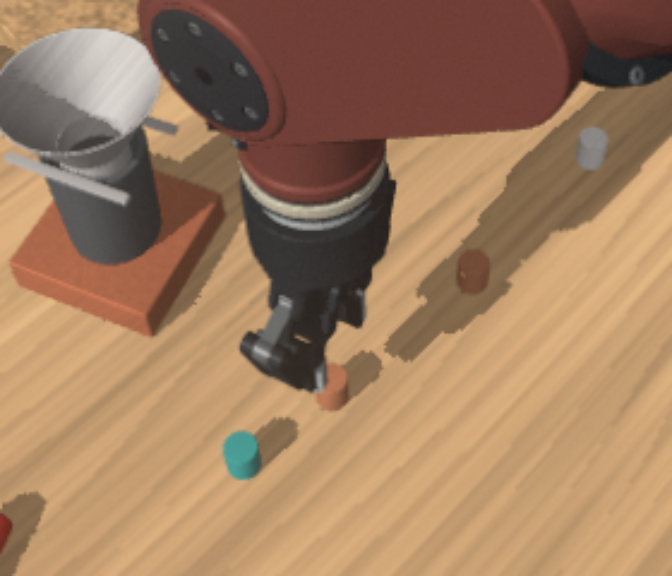

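The gripper is above the first copper slug (crop 333,387) and clear of the turquoise one (242,455). Descending and gripping.

Emit:
play_rows([
  {"dp": [0, 0, -25], "delta_rot": [0, 0, 0], "hand": 0},
  {"dp": [0, 0, -45], "delta_rot": [0, 0, 0], "hand": 0},
  {"dp": [0, 0, -57], "delta_rot": [0, 0, 0], "hand": 0},
  {"dp": [0, 0, -57], "delta_rot": [0, 0, 0], "hand": 0},
  {"dp": [0, 0, -57], "delta_rot": [0, 0, 0], "hand": -0.7},
  {"dp": [0, 0, -57], "delta_rot": [0, 0, 0], "hand": -0.7},
  {"dp": [0, 0, -57], "delta_rot": [0, 0, 0], "hand": -0.7},
  {"dp": [0, 0, -57], "delta_rot": [0, 0, 0], "hand": -0.7},
])

```text
t: 3.35
position: [456.0, 137.9, 22.7]
tool_rot: [-3.11, -0.441, -0.005]
contact_force: [-0.7, -0.5, 6.3]
width: 20.6
```

Emit:
play_rows([
  {"dp": [0, 0, 0], "delta_rot": [0, 0, 0], "hand": -0.8},
  {"dp": [0, 0, 15], "delta_rot": [0, 0, 0], "hand": -0.8},
  {"dp": [0, 0, 45], "delta_rot": [0, 0, 0], "hand": -0.8},
  {"dp": [0, 0, 85], "delta_rot": [0, 0, 0], "hand": -0.8},
  {"dp": [0, 0, 125], "delta_rot": [0, 0, 0], "hand": -0.8},
  {"dp": [0, 0, 165], "delta_rot": [0, 0, 0], "hand": -0.8},
  {"dp": [0, 0, 200], "delta_rot": [0, 0, 0], "hand": -0.8},
  {"dp": [0, 0, 220], "delta_rot": [0, 0, 0], "hand": -0.8},
])

```text
t: 4.15
position: [455.7, 137.8, 244.8]
tool_rot: [-3.11, -0.441, -0.008]
contact_force: [0.3, -0.8, -0.6]
width: 20.3
```

Emit:
play_rows([
  {"dp": [20, 2, 0], "delta_rot": [0, 0, 0], "hand": -0.8},
  {"dp": [55, 6, 0], "delta_rot": [0, 0, 0], "hand": -0.8},
  {"dp": [90, 10, 0], "delta_rot": [0, 0, 0], "hand": -0.8},
  {"dp": [125, 14, 0], "delta_rot": [0, 0, 0], "hand": -0.8},
  {"dp": [160, 18, 0], "delta_rot": [0, 0, 0], "hand": -0.8},
  {"dp": [180, 20, 0], "delta_rot": [0, 0, 0], "hand": -0.8},
  {"dp": [187.5, 21, 0], "delta_rot": [0, 0, 0], "hand": -0.8},
  {"dp": [187.5, 21, 0], "delta_rot": [0, 0, 0], "hand": -0.8},
])

```text
t: 4.95
position: [641.9, 158.5, 240.4]
tool_rot: [-3.11, -0.441, 0.003]
contact_force: [-0.3, -0.0, -1.6]
width: 20.5
```

```bash
python3 - <<'E'
from h import *
s=readout.get_state(); print(s['t'],s['position'],s['width'])
d=grab('side','pics/side2.png')
cv2.imwrite('pics/crop3.png',cv2.resize(d['pixels'][60:340,60:340,::-1],None,fx=2.1,fy=2.1))
E
```

```text
4.95 [641.90969456 158.54146535 240.36428534] 20.46274906361855
```

View pics/crop3.png

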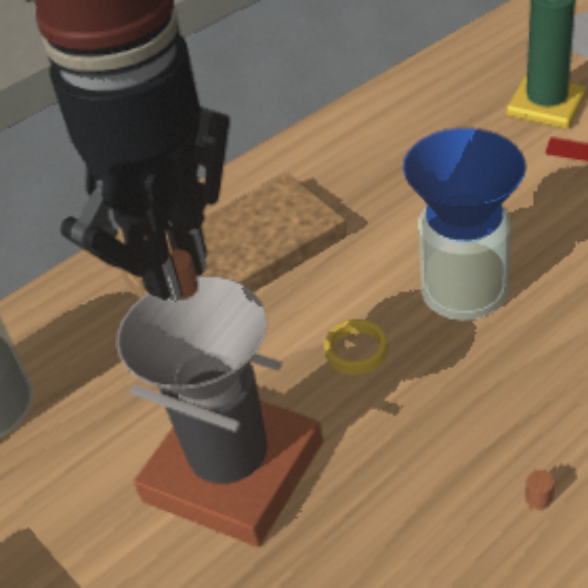

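The slug is held upright (crop 185,272) above the grey funnel. Lowering to the rim and releasing.

Emit:
play_rows([
  {"dp": [1, 0, -20], "delta_rot": [0, 0, 0], "hand": -0.8},
  {"dp": [1, 0, -40], "delta_rot": [0, 0, 0], "hand": -0.8},
  {"dp": [1, 0, -52], "delta_rot": [0, 0, 0], "hand": -0.8},
  {"dp": [1, 0, -52], "delta_rot": [0, 0, 0], "hand": -0.8},
  {"dp": [1, 0, -52], "delta_rot": [0, 0, 0], "hand": -0.8},
  {"dp": [1, 0, -52], "delta_rot": [0, 0, 0], "hand": 0},
  {"dp": [1, 0, -52], "delta_rot": [0, 0, 0], "hand": 0},
  {"dp": [1, 0, -52], "delta_rot": [0, 0, 0], "hand": 0},
])

```text
t: 5.8
position: [643.8, 158.8, 190.7]
tool_rot: [-3.11, -0.441, -0.004]
contact_force: [0.1, 0.3, -0.6]
width: 42.8
```

Emit:
play_rows([
  {"dp": [0, 0, 25], "delta_rot": [0, 0, 0], "hand": 0},
  {"dp": [0, 0, 52], "delta_rot": [0, 0, 0], "hand": 0},
  {"dp": [-25, -20, 52], "delta_rot": [0, 0, 0], "hand": 0},
  {"dp": [-60, -45, 52], "delta_rot": [0, 0, 0], "hand": 0},
  {"dp": [-95, -75, 52], "delta_rot": [0, 0, 0], "hand": 0},
  {"dp": [-130, -105, 52], "delta_rot": [0, 0, 0], "hand": 0},
  {"dp": [-165, -130, 52], "delta_rot": [0, 0, 0], "hand": 0},
  {"dp": [-197, -149, 52], "delta_rot": [0, 0, 0], "hand": 0},
])

```text
t: 6.6
position: [444.7, 8.5, 241.8]
tool_rot: [3.11, 0.44, 0.002]
contact_force: [-0.2, -0.7, 0.1]
width: 42.6
```

```bash
python3 - <<'E'
from h import *
s=readout.get_state(); print(s['t'],s['position'],s['width'])
d=grab('side','pics/side3.png');t=grab('top','pics/top3.png')
a=cv2.resize(d['pixels'][170:420,80:330],(400,400));b=cv2.resize(t['pixels'][80:230,100:250],(400,400))
cv2.imwrite('pics/crop4.png',np.hstack([a,b])[:,:,::-1])
E
```

```text
6.6 [444.6890214    8.46310381 241.82194518] 42.638323115958194
```

View pics/crop4.png

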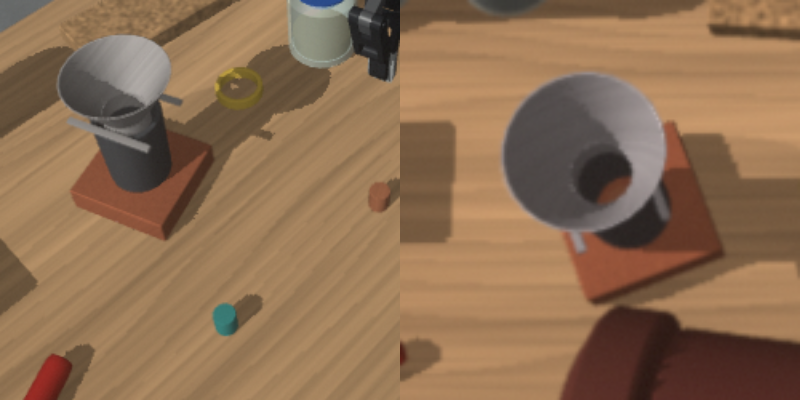

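The slug is gone from the bench and the funnel's spout shows a reddish patch, but that patch was there before too. I'll compare depth there.

```bash
python3 - <<'E'
from h import *
a=load('pics/top0.npy');b=load('pics/top3.npy')
for d in(a,b):
    z=[[int(round(dep(d,u,v)[2])) for u in range(164,190,2)] for v in range(134,162,2)]
    print('\n'.join(' '.join('%4d'%x for x in r) for r in z),'\n')
x=np.hstack([cv2.resize(d['pixels'][125:170,155:200],(400,400),interpolation=0) for d in(a,b)])
cv2.imwrite('pics/crop5.png',x[:,:,::-1])
E
```

```text
134  129  126  126  124  123  120  122  126  126  130  135  139
 130  126  126  121  116  111  110  109  112  121  125  131  139
 127  124  117  113  108   84   78   81   75   76  110  129  134
 126  119  113  106   80   74   72   69   65   63   63  125  133
 123  118  108   82   73   69   62   59   57   52   51   54  130
 123  114   85   76   66   60   56   49   44   44   40   41  131
 124  112   80   67   59   50   44   41   35   29   29   29  131
 124  110   75   61   54   45   39   32   31   26   30   29  133
 127  114   73   57   46   40   30   29   29   29   30  129  143
 130  124   63   55   45   34   31   30   28   32  125  136  147
 133  130   62   52   37   30   31   30   30  127  137  147  155
 139  132  128  126   36   27   31  124  132  136  149  156  166
 143  142  138  133  134  133  138  138  143  151  161  167  175
 152  147  146  144  147  147  148  153  158  163  170  175  119 

 133  131  128  125  124  123  122  122  123  129  129  135  139
 128  129  124  119  115  110  110  108  110  119  127  131  136
 127  124  119  113  108   86   80   76   77   77  112  128  133
 125  120  113  107   79   74   69   69   64   67   65  125  131
 126  116  107   81   73   66   62   59   53   55   53   54  130
 125  113   84   76   67   58   53   51   46   42   38   42  132
 122  111   78   64   61   51   47   41   35   32   30   30  131
 124  110   77   60   53   43   38   30   29   31   28   29  136
 127  112   70   56   47   38   31   26   28   55   56  132  140
 130  126   65   52   44   31   28   30   54   55  125  138  148
 132  130   63   52   38   28   30   53   57  128  136  147  158
 138  134  130  125   36   31   30  124  134  137  147  156  165
 144  142  136  136  133  136  136  142  146  151  158  166  176
 150  150  148  147  145  146  149  151  157  164  170  175  119
```

View pics/crop5.png

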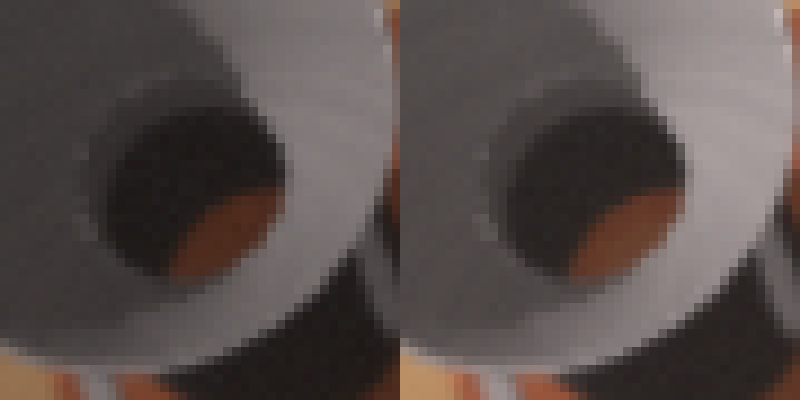

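The depth confirms it: slug 1 stands on the crucible floor (floor about 30, slug top about 55). Now the second.

Emit:
play_rows([
  {"dp": [0, 1, -40], "delta_rot": [0, 0, 0], "hand": 0},
  {"dp": [0, 1, -80], "delta_rot": [0, 0, 0], "hand": 0},
  {"dp": [0, 1, -120], "delta_rot": [0, 0, 0], "hand": 0},
  {"dp": [0, 1, -155], "delta_rot": [0, 0, 0], "hand": 0},
  {"dp": [0, 1, -180], "delta_rot": [0, 0, 0], "hand": 0},
  {"dp": [0, 1, -200], "delta_rot": [0, 0, 0], "hand": 0},
  {"dp": [0, 1, -217], "delta_rot": [0, 0, 0], "hand": 0},
  {"dp": [0, 1, -217], "delta_rot": [0, 0, 0], "hand": 0},
])

```text
t: 7.5
position: [445.0, 11.2, 22.4]
tool_rot: [-3.109, -0.441, 0.006]
contact_force: [0.4, 0.3, -0.8]
width: 42.4
```

Emit:
play_rows([
  {"dp": [0, 0, 0], "delta_rot": [0, 0, 0], "hand": -0.8},
  {"dp": [0, 0, 0], "delta_rot": [0, 0, 0], "hand": -0.8},
  {"dp": [0, 0, 0], "delta_rot": [0, 0, 0], "hand": -0.8},
  {"dp": [0, 0, 0], "delta_rot": [0, 0, 0], "hand": -0.8},
  {"dp": [0, 0, 15], "delta_rot": [0, 0, 0], "hand": -0.8},
  {"dp": [0, 0, 50], "delta_rot": [0, 0, 0], "hand": -0.8},
  {"dp": [0, 0, 95], "delta_rot": [0, 0, 0], "hand": -0.8},
  {"dp": [0, 0, 140], "delta_rot": [0, 0, 0], "hand": -0.8},
])

```text
t: 8.3
position: [445.1, 10.7, 165.5]
tool_rot: [-3.11, -0.441, 0.002]
contact_force: [1.1, -0.6, -0.7]
width: 20.4
```

Emit:
play_rows([
  {"dp": [0, 0, 40], "delta_rot": [0, 0, 0], "hand": -0.8},
  {"dp": [0, 0, 77], "delta_rot": [0, 0, 0], "hand": -0.8},
  {"dp": [25, 19, 77], "delta_rot": [0, 0, 0], "hand": -0.8},
  {"dp": [60, 45, 77], "delta_rot": [0, 0, 0], "hand": -0.8},
  {"dp": [95, 71, 77], "delta_rot": [0, 0, 0], "hand": -0.8},
  {"dp": [130, 97, 77], "delta_rot": [0, 0, 0], "hand": -0.8},
  {"dp": [165, 123, 77], "delta_rot": [0, 0, 0], "hand": -0.8},
  {"dp": [185, 138, 77], "delta_rot": [0, 0, 0], "hand": -0.8},
])

```text
t: 9.1
position: [632.8, 150.6, 241.2]
tool_rot: [-3.11, -0.443, -0.002]
contact_force: [0.3, 0.1, -1.1]
width: 20.3
```

Emit:
play_rows([
  {"dp": [13, 10, 0], "delta_rot": [0, 0, 0], "hand": -0.8},
  {"dp": [13, 10, 0], "delta_rot": [0, 0, 0], "hand": -0.8},
  {"dp": [13, 10, -20], "delta_rot": [0, 0, 0], "hand": -0.8},
  {"dp": [13, 10, -40], "delta_rot": [0, 0, 0], "hand": -0.8},
  {"dp": [13, 10, -52], "delta_rot": [0, 0, 0], "hand": -0.8},
  {"dp": [13, 10, -52], "delta_rot": [0, 0, 0], "hand": -0.8},
  {"dp": [13, 10, -52], "delta_rot": [0, 0, 0], "hand": -0.8},
])

```text
t: 9.8
position: [643.8, 158.3, 189.6]
tool_rot: [3.11, 0.441, -0.0]
contact_force: [0.4, -1.5, -1.7]
width: 20.8
```

```bash
python3 - <<'E'
from h import *
s=readout.get_state(); print(s['t'],s['position'],s['width'],s['contact_force'])
d=grab('side','pics/side4.png')
cv2.imwrite('pics/crop6.png',cv2.resize(d['pixels'][80:320,60:300,::-1],None,fx=2.3,fy=2.3))
E
```

```text
9.8 [643.75915714 158.29247485 189.59771412] 20.802258373562022 [ 0.42149806 -1.47184438 -1.70410404]
```

View pics/crop6.png

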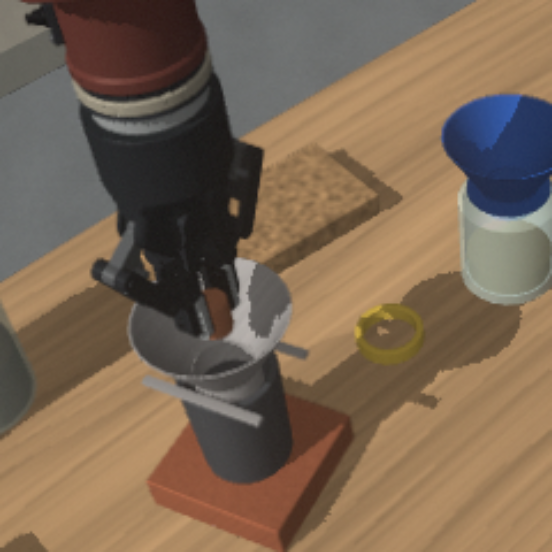

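The second slug is held (crop 215,312) at the centre of the grey funnel's mouth. Releasing and backing off.

Emit:
play_rows([
  {"dp": [0, 0, 0], "delta_rot": [0, 0, 0], "hand": 0},
  {"dp": [0, 0, 0], "delta_rot": [0, 0, 0], "hand": 0},
  {"dp": [0, 0, 0], "delta_rot": [0, 0, 0], "hand": 0},
  {"dp": [0, 0, 25], "delta_rot": [0, 0, 0], "hand": 0},
  {"dp": [0, 0, 60], "delta_rot": [0, 0, 0], "hand": 0},
  {"dp": [-30, -25, 60], "delta_rot": [0, 0, 0], "hand": 0},
  {"dp": [-70, -60, 60], "delta_rot": [0, 0, 0], "hand": 0},
  {"dp": [-110, -95, 60], "delta_rot": [0, 0, 0], "hand": 0},
])

```text
t: 10.65
position: [538.2, 67.2, 250.2]
tool_rot: [3.109, 0.443, 0.003]
contact_force: [0.3, -1.0, 0.2]
width: 42.5
```

Emit:
play_rows([
  {"dp": [-30, -40, 0], "delta_rot": [0, 0, 0], "hand": 0},
  {"dp": [-60, -80, 0], "delta_rot": [0, 0, 0], "hand": 0},
  {"dp": [-85, -120, 0], "delta_rot": [0, 0, 0], "hand": 0},
  {"dp": [-95, -160, 0], "delta_rot": [0, 0, 0], "hand": 0},
  {"dp": [-105, -200, 0], "delta_rot": [0, 0, 0], "hand": 0},
  {"dp": [-115, -240, 0], "delta_rot": [0, 0, 0], "hand": 0},
  {"dp": [-125, -270, 0], "delta_rot": [0, 0, 0], "hand": 0},
  {"dp": [-125, -270, 0], "delta_rot": [0, 0, 0], "hand": 0},
])

```text
t: 11.45
position: [413.0, -205.5, 250.2]
tool_rot: [3.109, 0.433, 0.001]
contact_force: [0.0, -0.1, 0.7]
width: 42.7
```

```bash
python3 - <<'E'
from h import *
s=readout.get_state(); print(s['t'],s['position'],s['width'],s['contact_force'])
d=grab('side','pics/side5.png');b=grab('top','pics/top5.png')
print('\n'.join(' '.join('%4d'%round(dep(b,u,v)[2]) for u in range(164,190,2)) for v in range(134,162,2)))
x=np.hstack([cv2.resize(d['pixels'][150:420,100:400],(400,360)),cv2.resize(b['pixels'][125:170,155:200],(360,360),interpolation=0)])
cv2.imwrite('pics/crop7.png',x[:,:,::-1])
E
```

```text
11.45 [ 413.04813374 -205.53254415  250.15848698] 42.74920833682517 [ 0.04383585 -0.09403515  0.73545077]
 133  130  130  124  125  123  121  124  126  127  131  134  139
 130  128  124  121  115  109  109  110  110  123  127  132  137
 127  125  120  113  106   84   81   77   77   78  112  128  135
 126  118  112  107   77   75   72   70   65   63   66  124  132
 124  117  107   81   71   67   62   59   57   52   54   53  131
 122  113   83   74   66   61   55   47   44   42   41   43  132
 123  109   80   67   59   53   43   39   35   33   29   29  130
 126  109   74   61   56   44   38   80   81   82   82   30  134
 127  112   73   57   48  784   82   82   83   81   81  129  139
 129  129   65   52   41   33   81   80   82   81  124  138  147
 134  131   63   51   38   28   82   82   82  126  135  145  158
 140  135  130  127   38   29  784  126  131  138  147  157  165
 147  141  136  135  134  135  136  140  145  150  160  169  174
 151  149  146  146  145  146  150  153  156  164  170  174  117
```

View pics/crop7.png

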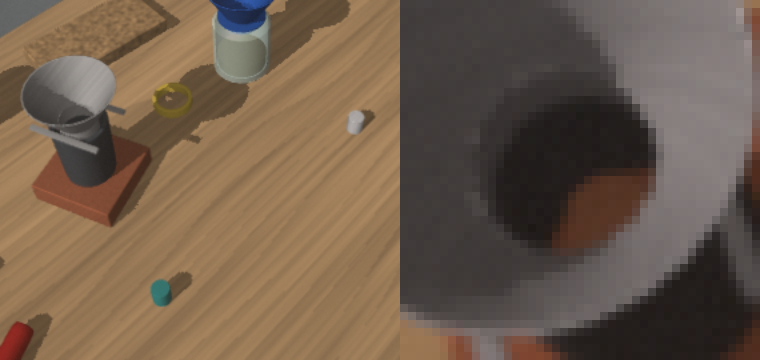

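Slug 2 stands on slug 1: its top is at about 82 mm, below the spout end at 105 mm, so it is inside the crucible. The silver and turquoise slugs have not moved, and the arm is clear. Handing in.

```bash
python3 -c "
from cell import arm; print(arm.sign_off())"
```

```text
the job is handed in; nothing more can be done
None
```

Both copper slugs were dropped through the steel funnel and are inside the crucible. I handed the job in at about 11.5 s on the robot's clock, with the arm clear of everything.

- **Slug positions:** the final depth picture shows them stacked upright. The first slug's top was at about 55 mm, and the second sits on it with its top at about 82 mm. The spout ends at 105 mm.
- **Left alone:** in the last side picture the silver and turquoise slugs looked unmoved, and I did not go near the blue funnel.
- **Small disagreements:** the two cameras differed by 2–3 mm in x. The fingers read 20–21 mm wide on the 22 mm slugs. The crucible floor measured about 30 mm above the bench, where the description implies 38 mm.
- **Forces:** the largest contact force reported at the end of a move was about 6 N, at the first grasp.

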